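# Make up two studio kits from the stock

## Task

Make up the two kits for the sculpture class. Into the blue tray put the red paint jar, the yellow paint jar and the orange sanding block; into the white tray put the green paint jar and the roll of cream masking tape. Stand each one upright, flat on the floor of a compartment of its own (any compartment of its tray), never knocking one over, and leave the black jar, the blue tape and the steel cup standing where they are.

Things in the scene. Friction and masses are not known exactly. Their poses are not given: they have to be found in the camera images.
- blue_tray: Blue plastic kit tray, fixed to the table, 250 x 86 mm and only 10 mm high, with three square compartments in a row along its x axis, each 78 x 78 mm inside and open on top. Origin at the centre of its underside, on the table; x along its length, z up. Compartment centres at x = -82, 0 and +82 mm, y = 0; compartment floors 3 mm above the origin; walls and dividers 4 mm thick, tops 10 mm above the origin.
- white_tray: White plastic kit tray, fixed to the table, 250 x 86 mm and only 10 mm high, with three square compartments in a row along its x axis, each 78 x 78 mm inside and open on top. Origin at the centre of its underside, on the table; x along its length, z up. Compartment centres at x = -82, 0 and +82 mm, y = 0; compartment floors 3 mm above the origin; walls and dividers 4 mm thick, tops 10 mm above the origin.
- red_jar_mid (a point): Red paint jar with a screw cap of the same colour: an upright straight cylinder, 46 mm diameter, 62 mm tall, about 120 g. The point is at its centre, 31 mm above its underside; z is up along its axis. It starts upright on the table.
- yellow_jar_mid (a point): Yellow paint jar with a screw cap of the same colour: an upright straight cylinder, 46 mm diameter, 62 mm tall, about 120 g. The point is at its centre, 31 mm above its underside; z is up along its axis. It starts upright on the table.
- green_jar_mid (a point): Green paint jar with a screw cap of the same colour: an upright straight cylinder, 46 mm diameter, 62 mm tall, about 120 g. The point is at its centre, 31 mm above its underside; z is up along its axis. It starts upright on the table.
- cream_tape_mid (a point): Roll of cream masking tape: an upright cylinder with its hole facing up, 56 mm outside diameter, 48 mm tall, about 90 g. The point is at its centre, 24 mm above its underside; z is up along its axis. It starts on its flat side on the table.
- sanding_block_mid (a point): Orange plastic sanding block with a dark abrasive sole, lying flat: 58 mm along its x axis, 36 mm along its y axis, 46 mm tall, about 80 g. The point is at its centre, 23 mm above its underside; z is up. It starts on the table, turned any way.
- black_jar_mid (a point): Black paint jar with a screw cap of the same colour: an upright straight cylinder, 46 mm diameter, 62 mm tall, about 120 g. The point is at its centre, 31 mm above its underside; z is up along its axis. It starts upright on the table. It belongs to neither kit and stays where it is.
- blue_tape_mid (a point): Roll of blue painter's tape: an upright cylinder with its hole facing up, 56 mm outside diameter, 48 mm tall, about 90 g. The point is at its centre, 24 mm above its underside; z is up along its axis. It starts on its flat side on the table. It belongs to neither kit and stays where it is.
- steel_cup_mid (a point): Bare steel cup, open at the top, 56 mm rim diameter, 62 mm tall. The point is on its axis, 31 mm above its underside. It belongs to neither kit and stays where it is.
There are look-alikes about, which are no part of the job. What is shaped like the part that bears green_jar_mid but pink is not meant.

How it is judged:
By the outcome, as a careful person would: the job done as asked, in the order asked, and still so for the second after the job is handed in, with the robot touching nothing.
It also fails if it takes over 96 s, if anything falls off the work surface, if the arm or the gripper's body presses on something with over 40 N, if the wrist force passes 120 N, or if a joint passes its speed limit or range.

## Robot

A 6-joint arm with a two-finger parallel gripper is mounted at the origin on the work surface. World frame = base frame: x ahead of the robot, y to its left, z up, the work surface at z = 0. Lengths are in m, angles in rad, forces in N, time in s.
With the tool pointing down it reaches from about 0.35 to 0.975 m from the base axis. Payload 4.9 kg.
Tool frame: the origin (TCP) lies midway between the tips of the shut fingers; the grasp point (between the pads) lies 19 mm behind it; z points along the fingers, x is the direction in which the jaws open and shut, and the axes are right-handed (so a half turn about z gives the same grasp; the last joint's range is limited). The gripper opens to 85 mm and grips with 20 to 120 N. Pads are 22 mm wide; open, the fingers measure 114 mm over their backs; the gripper's body (76 mm by 85 mm) begins 54 mm behind the grasp point. The pads swing forward as they close: fully open they stand 13 mm farther back than shut.
Start: joints at [1.148, 0.053, 1.613, -0, 1.476, -0.119], TCP at [0.187, 0.596, 0.231] pointing down, gripper open.
Joint ranges: [-3.01, 3.01], [-1.01, 2.22], [0.06, 2.58], [-1.02, 4.17], [0.09, 2.62], [-3.14, 3.14]. Speed limits (rad/s): [2.57, 2.57, 3.14, 3.14, 3.14, 3.14].

## Interface

Orientations are given as a rotation vector (axis times angle).
In Python, from rig import observe, get_image, close_job gives the robot as it stands.
- The arm moves only by the shell command python3 -m inch 'ROWS' [OPENING] [FORCE]. ROWS is JSON, a list of rows, each an object with "slide": the shift along the tool's x, y, z in m, a list of three; "spin": the turn about the tool's z in degrees. A call has 1 to 12 rows; each row is the pose to reach, as a shift and turn from the pose commanded when the call began, along the tool's axes at that moment; what a row does not reach only later rows make up. A row lasts 1/12 s, in which the tool goes at most 41.7 mm and 7.16 degrees, less where a joint would pass 70% of its speed; a pose out of reach is approached as far as the arm can. A call with a gripper value outside its range is refused whole. OPENING is the closure, from -1 (fully open) to 1 (shut), so that 0 is half open, set as the call begins (- or left out, the last holds). The fingers move at their own pace and stop on an object; FORCE is the grip in N (left out, the last holds). Time passes only in rows, so rows that repeat a pose let the fingers close. It gives the time, the measured TCP pose, the force and the opening at its end, in the units of the state.
- observe(): the state, without advancing time (a new reading comes with each control period).
- get_image(name): name is "side" or "top" or "wrist"; returns a dict with "image" (400x640x3 uint8, red, green, blue), "range_z" (400x640 float32, m along the optical axis (not along the pixel's ray), 0 where there is no reading), "fx", "fy", "cx", "cy" (pixels), "pose" (4x4, takes a point from camera to world coordinates); the wrist camera has in their place "tool_from_camera" (4x4, takes a point from camera to tool coordinates, whose origin is the TCP and whose axes are the tool frame's). Camera axes: x right, y down, z forward; pixel columns grow to the right and rows downward; lengths in m; the calibration is good to about 2 mm. The wrist camera is an equidistant fisheye: a pixel r from the principal point sees the ray r / f radians off the axis. A picture is of the moment at which its call begins: read the wrist's pose just before it.
- close_job(): hands the job in, once; it reports no verdict.
The state is a dict: "t": time; "q": joint angles; "qd": joint speeds; "effort": joint torques, N m; "tool_pos": TCP position; "eef_rot": TCP orientation; "ft_force": force on the tool from outside, world axes, zero at the start; "moment": the same for the moment, N m; "finger_gap": finger opening in m.
Only numpy, scipy, OpenCV 4.12 (cv2) and the standard library are available. Lean on these libraries where they do the work, as an engineer would, in place of code of your own. Each camera call takes 0.05 s, during which the arm holds its last target. There are 200 camera calls.

## Working session

There is one attempt and no reset: what is moved stays moved. The work goes in short steps, Python scripts to look and compute and a shell command to move; the robot and the scene stay as the last step left them, time stands still between calls to the robot, and variables do not carry over. Pictures are saved under pics/ and viewed, about 12 in all and at most 16, crops included, and the job is handed in when it is done.

```bash
ls; mkdir -p pics
python3 - <<'E'
from rig import observe,get_image
import cv2,numpy as np
s=observe();print({k:np.round(v,3) for k,v in s.items()})
for n in("top","side"):
    g=get_image(n);cv2.imwrite(f"pics/{n}0.png",g["image"][...,::-1]);np.savez(f"{n}0.npz",**g)
    print(n,g["fx"],g["fy"],g["cx"],g["cy"],np.round(g["pose"],3).tolist())
E
```

```text
pics
{'t': np.float64(0.0), 'q': array([ 1.148,  0.053,  1.614, -0.   ,  1.476, -0.119]), 'qd': array([ 0.   ,  0.001,  0.001,  0.001, -0.   , -0.001]), 'effort': array([ 1.0000e-03, -3.9368e+01, -3.7018e+01, -0.0000e+00,  7.0000e-03,
       -0.0000e+00]), 'tool_pos': array([0.187, 0.596, 0.23 ]), 'eef_rot': array([ 2.531,  1.859, -0.003]), 'ft_force': array([-0.094,  0.889,  0.278]), 'moment': array([ 0.012, -0.011,  0.019]), 'finger_gap': np.float64(0.086)}
top 374.96591670754765 374.96591670754765 315.2318478293559 197.58771246276245 [[-0.024, -0.994, 0.106, 0.461], [-1.0, 0.022, -0.011, -0.005], [0.009, -0.106, -0.994, 0.928], [0.0, 0.0, 0.0, 1.0]]
side 481.64887802887813 481.64887802887813 316.68419520675167 198.36207978893515 [[0.695, -0.373, 0.614, -0.082], [-0.719, -0.37, 0.589, -0.592], [0.008, -0.851, -0.526, 0.59], [0.0, 0.0, 0.0, 1.0]]
```

View pics/top0.png

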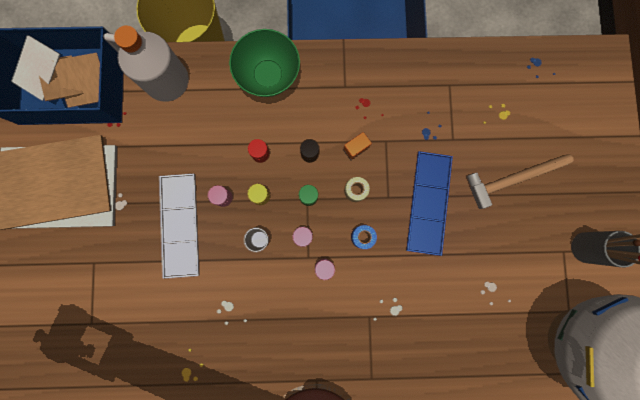

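View pics/side0.png

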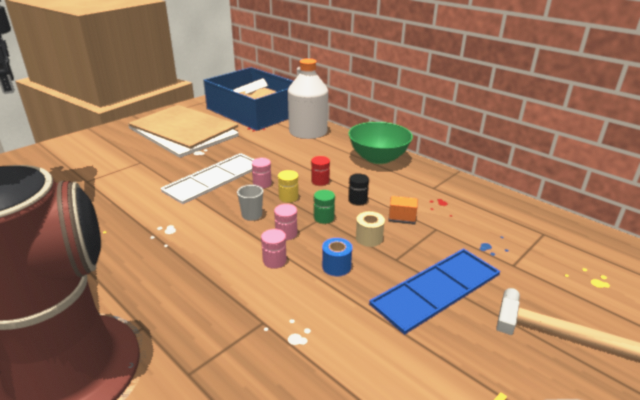

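The top view shows:
- Red jar (258,149), black jar (309,149), orange block (357,145).
- Yellow jar (258,193), green jar (308,194), cream tape (357,188).
- Steel cup (256,240), blue tape (364,237).
- White tray (180,226), blue tray (430,203).
- Jar look-alikes at (218,195), (302,237) and (325,270). These are pink, so the green one at (308,194) is the one meant.

The green bowl at (265,62) is far too big to be a jar. Next I'll measure everything in both views.

```bash
cat > h.py <<'E'
import numpy as np,cv2
def world(g):
    v,u=np.mgrid[0:400,0:640]; z=g["range_z"]
    c=np.stack([(u-g["cx"])/g["fx"]*z,(v-g["cy"])/g["fy"]*z,z],-1)
    P=np.array(g["pose"]); return c@P[:3,:3].T+P[:3,3]
def cast(g,uv,h):
    P=np.array(g["pose"]); d=P[:3,:3]@[(uv[0]-g["cx"])/g["fx"],(uv[1]-g["cy"])/g["fy"],1]
    return P[:3,3]+d*(h-P[2,3])/d[2]
E
cat > m.py <<'E'
import numpy as np,cv2
from h import *
seeds={"red":((258,149),(320,170),.062),"yellow":((258,193),(288,185),.062),"green":((308,194),(324,205),.062),"black":((309,149),(358,188),.062),
"block":((357,145),(403,209),.046),"cream":((357,188),(370,228),.048),"bluetape":((364,237),(337,255),.048),"cup":((256,240),(250,203),.062),"pinkA":((218,195),(261,172),.062),"pinkB":((302,237),(286,220),.062),"pinkC":((325,270),(274,247),.062)}
for i,n in enumerate(("top","side")):
    g=dict(np.load(n+"0.npz")); W=world(g)
    for k,s in seeds.items():
        h=s[2]; u,v=s[i]; m=np.zeros((400,640),np.uint8); sl=np.s_[v-28:v+28,u-28:u+28]
        m[sl]=(np.abs(W[sl][...,2]-h)<.007)
        N,L,st,C=cv2.connectedComponentsWithStats(m)
        if N<2: print(n,k,"none");continue
        j=1+np.argmin(np.hypot(*(C[1:]-[u,v]).T)+ (st[1:,4]<30)*99)
        ct=np.concatenate(cv2.findContours((L==j).astype(np.uint8),0,1)[0])
        p=W[L==j]; (cx,cy),r=cv2.minEnclosingCircle(np.array([cast(g,q[0],h)[:2]*1000 for q in ct],np.float32))
        print(n,k,"px",C[j].round(),"z",p[:,2].mean().round(3),"circ mm",round(cx),round(cy),"d",round(2*r), cv2.minAreaRect(np.array([cast(g,q[0],h)[:2]*1000 for q in ct],np.float32)) if k=="block" else "")
    hsv=cv2.cvtColor(g["image"],cv2.COLOR_RGB2HSV)
    for k,lo,hi,(u,v) in (("blue",(100,120,50),(130,255,255),[(430,203),(435,290)][i]),("white",(0,0,140),(180,50,255),[(180,226),(212,177)][i])):
        m=cv2.morphologyEx(cv2.inRange(hsv,lo,hi),cv2.MORPH_CLOSE,np.ones((5,5)))
        N,L,st,C=cv2.connectedComponentsWithStats(m)
        j=L[v-4:v+5,u-4:u+5].max(); ct=cv2.findContours((L==j).astype(np.uint8),0,1)[0][0]
        print(n,k,cv2.minAreaRect(np.array([cast(g,q[0],.01)[:2]*1000 for q in ct],np.float32)))
E
python3 m.py
```

```text
top red px [257. 148.] z 0.061 circ mm 673 118 d 47 
top yellow px [257. 193.] z 0.061 circ mm 567 119 d 46 
top green px [308. 194.] z 0.061 circ mm 562 1 d 46 
top black px [309. 148.] z 0.061 circ mm 671 -4 d 46 
top block px [358. 144.] z 0.046 circ mm 682 -120 d 65 ((682.1568603515625, -119.67642211914062), (36.25849151611328, 58.51542663574219), 34.41767883300781)
top cream px [357. 188.] z 0.048 circ mm 575 -115 d 56 
top bluetape px [364. 237.] z 0.048 circ mm 460 -128 d 56 
top cup px [254. 239.] z 0.061 circ mm 460 124 d 55 
top pinkA px [218. 195.] z 0.061 circ mm 565 211 d 47 
top pinkB px [302. 236.] z 0.061 circ mm 465 17 d 45 
top pinkC px [325. 269.] z 0.061 circ mm 389 -32 d 46 
top blue ((540.6591186523438, -296.2663879394531), (85.8121109008789, 248.2729949951172), 80.40962219238281)
top white ((499.82025146484375, 320.51458740234375), (249.1475067138672, 86.67626190185547), 2.957134246826172)
side red px [320. 161.] z 0.059 circ mm 665 113 d 52 
side yellow px [287. 176.] z 0.059 circ mm 559 114 d 51 
side green px [324. 196.] z 0.059 circ mm 553 -3 d 51 
side black px [359. 179.] z 0.059 circ mm 662 -8 d 52 
side block px [403. 202.] z 0.043 circ mm 672 -123 d 66 ((673.2486572265625, -124.16523742675781), (43.08619689941406, 57.236732482910156), 34.00003433227539)
side cream px [370. 220.] z 0.046 circ mm 568 -119 d 63 
side bluetape px [337. 248.] z 0.046 circ mm 454 -131 d 63 
side cup px [249. 192.] z 0.058 circ mm 454 119 d 63 
side pinkA px [260. 163.] z 0.059 circ mm 556 206 d 55 
side pinkB px [285. 211.] z 0.059 circ mm 458 12 d 51 
side pinkC px [273. 237.] z 0.059 circ mm 382 -37 d 51 
side blue ((533.1394653320312, -299.97344970703125), (87.15332794189453, 251.4826202392578), 80.38079071044922)
side white ((494.23236083984375, 313.8227844238281), (255.3676300048828, 99.07218933105469), 3.1320090293884277)
```

Top-view diameters (46–47 / 56 mm), heights and tray sizes all match the specs. The side view smears the walls and reads about 7 mm nearer, so I'll settle that from the wrist camera. Next is a helper that turns targets into tool-axis shifts.

```bash
cat > go.py <<'E'
import sys,numpy as np
from scipy.spatial.transform import Rotation as R
from rig import observe
s=observe();M=R.from_rotvec(s["eef_rot"]).as_matrix();p=np.array(s["tool_pos"])*1000
a=np.degrees(np.arctan2(M[1,0],M[0,0]))
print("t",round(float(s["t"]),2),"p",p.round(1),"theta",a.round(1),"zdir",M[:,2].round(3),"F",np.round(s["ft_force"],1),"gap",round(float(s["finger_gap"]),4))
v=list(map(float,sys.argv[1:]))
while len(v)>=4:
    t=np.array(v[:3]); d=M.T@(t-p); print("target",v[:4],"slide mm",d.round(1),"spin",round(((a-v[3]+90)%180)-90,1),"rows",round(np.linalg.norm(d)/41.7,1)); v=v[4:]
E
cat > wl.py <<'E'
import sys,numpy as np,cv2
from scipy.spatial.transform import Rotation as R
from rig import observe,get_image
# usage: wl.py name [x y h]... (mm) : measures the blob at height h near x,y
s=observe();T=np.eye(4);T[:3,:3]=R.from_rotvec(s["eef_rot"]).as_matrix();T[:3,3]=s["tool_pos"]
g=get_image("wrist");P=T@np.array(g["tool_from_camera"])
cv2.imwrite(f"pics/{sys.argv[1]}.png",g["image"][...,::-1])
v,u=np.mgrid[0:400,0:640];a=(u-g["cx"])/g["fx"];b=(v-g["cy"])/g["fy"];r=np.hypot(a,b)+1e-9
d=np.stack([np.sin(r)*a/r,np.sin(r)*b/r,np.cos(r)],-1)
W=(d*(g["range_z"]/d[...,2])[...,None])@P[:3,:3].T+P[:3,3]
D=d@P[:3,:3].T
np.savez("w.npz",W=W,D=D,o=P[:3,3],image=g["image"])
q=list(map(float,sys.argv[2:]))
while len(q)>=3:
    x,y,h=np.array(q[:3])/1000;q=q[3:]
    m=(np.abs(W[...,2]-h)<.006)&(np.hypot(W[...,0]-x,W[...,1]-y)<.045)&(g["range_z"]>0)
    N,L,st,C=cv2.connectedComponentsWithStats(m.astype(np.uint8))
    if N<2: print("none",x,y,h);continue
    j=1+np.argmax(st[1:,4]);k=L==j
    X=(P[:3,3]+D*((h-P[2,3])/D[...,2])[...,None])[k][:,:2]*1000
    (cx,cy),rr=cv2.minEnclosingCircle(X.astype(np.float32))
    print("px",C[j].round(),"n",st[j,4],"z",W[k][:,2].mean().round(4),"circ",round(cx),round(cy),"d",round(2*rr),"rect",[np.round(e,1) for e in cv2.minAreaRect(X.astype(np.float32))],"rgb",g["image"][k].mean(0).round())
E
python3 go.py 671 116 200 80.4 640 116 200 80.4
```

```text
t 0.1 p [186.7 595.9 230.2] theta 72.6 zdir [-0.001 -0.002 -1.   ] F [-0.6  0.4 -0. ] gap 0.0858
target [671.0, 116.0, 200.0, 80.4] slide mm [-313.   605.7   30.6] spin -7.8 rows 16.4
target [640.0, 116.0, 200.0, 80.4] slide mm [-322.3  576.1   30.6] spin -7.8 rows 15.8
```

```bash
python3 -m inch '[{"slide":[-0.015,0.03,0.0],"spin":-2},{"slide":[-0.033,0.064,0.005],"spin":-7.8},{"slide":[-0.05,0.1,0.01],"spin":-7.8},{"slide":[-0.067,0.133,0.01],"spin":-7.8},{"slide":[-0.085,0.167,0.01],"spin":-7.8},{"slide":[-0.102,0.2,0.01],"spin":-7.8},{"slide":[-0.12,0.235,0.015],"spin":-7.8},{"slide":[-0.138,0.27,0.015],"spin":-7.8},{"slide":[-0.155,0.303,0.015],"spin":-7.8},{"slide":[-0.172,0.336,0.02],"spin":-7.8},{"slide":[-0.19,0.37,0.02],"spin":-7.8},{"slide":[-0.2,0.39,0.02],"spin":-7.8}]' -0.6 60; python3 go.py 650 116 200 80.4
```

```text
t: 1.1
tool_pos: [0.5009, 0.2858, 0.2104]
eef_rot: [2.402, 2.024, -0.002]
ft_force: [-0.4, 0.5, -0.1]
finger_gap: 0.0682
t 1.1 p [500.9 285.8 210.4] theta 80.2 zdir [-0.001 -0.001 -1.   ] F [-0.4  0.5 -0.1] gap 0.0682
target [650.0, 116.0, 200.0, 80.4] slide mm [-142.1  175.7   10.5] spin -0.2 rows 5.4
```

```bash
python3 -m inch '[{"slide":[-0.026,0.032,0.002],"spin":0},{"slide":[-0.05,0.063,0.004],"spin":0},{"slide":[-0.075,0.095,0.006],"spin":0},{"slide":[-0.1,0.127,0.008],"spin":0},{"slide":[-0.125,0.158,0.01],"spin":0},{"slide":[-0.142,0.176,0.01],"spin":0},{"slide":[-0.142,0.176,0.01],"spin":0},{"slide":[-0.142,0.176,0.01],"spin":0}]'; python3 wl.py w1 671 116 62 565 117 62 560 0 62 670 -6 62 680 -121 46 572 -117 48; python3 go.py
```

```text
t: 1.77
tool_pos: [0.6493, 0.1183, 0.2003]
eef_rot: [-2.401, -2.024, 0.002]
ft_force: [0.1, 0.2, -0.4]
finger_gap: 0.0682
px [323. 210.] n 1621 z 0.0611 circ 669 120 d 47 rect [array([669.1, 120.1]), array([45.1, 45.1]), np.float64(49.9)] rgb [133.  10.   4.]
px [305. 101.] n 1946 z 0.0611 circ 564 120 d 46 rect [array([564. , 119.9]), array([44.7, 45.5]), np.float64(80.5)] rgb [160. 130.   0.]
px [185. 122.] n 1580 z 0.061 circ 559 4 d 47 rect [array([559.3,   3.6]), array([45. , 46.2]), np.float64(16.0)] rgb [ 28. 152.  67.]
px [207. 226.] n 1323 z 0.0609 circ 667 -1 d 48 rect [array([666.3,  -0.8]), array([45. , 46.7]), np.float64(9.7)] rgb [32. 32. 31.]
px [133. 242.] n 1005 z 0.0453 circ 678 -117 d 66 rect [array([ 678.1, -116.6]), array([36.9, 60.7]), np.float64(33.5)] rgb [220. 117.   0.]
px [108. 157.] n 1201 z 0.0474 circ 572 -112 d 60 rect [array([ 571.6, -112.4]), array([59.6, 54.8]), np.float64(80.9)] rgb [198. 180. 117.]
t 1.82 p [648.7 119.4 200.5] theta 80.4 zdir [-0.002  0.    -1.   ] F [ 1.1 -0.6 -0.7] gap 0.0681
```

View pics/w1.png

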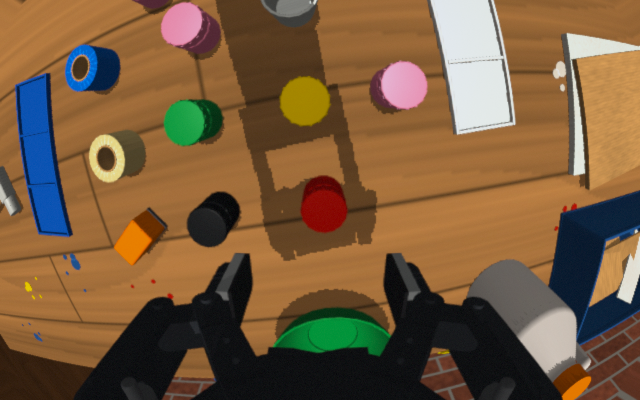

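The wrist view shows the red jar at (323,210), with yellow (305,101), green (185,122) and pink (405,85). It puts red at (669,120), within 4 mm of the top view, so I'll descend on it.

```bash
python3 go.py 669 119 20 80.4
```

```text
t 1.82 p [648.7 119.4 200.5] theta 80.4 zdir [-0.002  0.    -1.   ] F [ 1.1 -0.6 -0.7] gap 0.0681
target [669.0, 119.0, 20.0, 80.4] slide mm [  3.   20.4 180.5] spin -0.0 rows 4.4
```

```bash
python3 -m inch '[{"slide":[0.003,0.02,0.03],"spin":0},{"slide":[0.003,0.02,0.07],"spin":0},{"slide":[0.003,0.02,0.11],"spin":0},{"slide":[0.003,0.02,0.14],"spin":0},{"slide":[0.003,0.02,0.16],"spin":0},{"slide":[0.003,0.02,0.175],"spin":0},{"slide":[0.003,0.02,0.18],"spin":0},{"slide":[0.003,0.02,0.18],"spin":0},{"slide":[0.003,0.02,0.18],"spin":0}]'
python3 -m inch '[{"slide":[0,0,0],"spin":0},{"slide":[0,0,0],"spin":0},{"slide":[0,0,0],"spin":0},{"slide":[0,0,0],"spin":0},{"slide":[0,0,0],"spin":0},{"slide":[0,0,-0.01],"spin":0},{"slide":[0,0,-0.03],"spin":0},{"slide":[0,0,-0.06],"spin":0},{"slide":[0,0,-0.095],"spin":0},{"slide":[0,0,-0.12],"spin":0},{"slide":[0,0,-0.12],"spin":0}]' 1 50; python3 go.py 622 -308 140 80.4
```

```text
t: 2.57
tool_pos: [0.6701, 0.1198, 0.0229]
eef_rot: [2.398, 2.028, 0.003]
ft_force: [-0.1, -0.1, 0.8]
finger_gap: 0.0685
t: 3.48
tool_pos: [0.6732, 0.1193, 0.1498]
eef_rot: [2.394, 2.023, 0.015]
ft_force: [1.7, 0.5, 1.2]
finger_gap: 0.0449
t 3.48 p [673.2 119.3 149.8] theta 80.4 zdir [ 0.012  0.001 -1.   ] F [1.7 0.5 1.2] gap 0.0449
target [622.0, -308.0, 140.0, 80.4] slide mm [-429.9   20.7    8.9] spin -0.0 rows 10.3
```

```bash
python3 -m inch '[{"slide":[-0.02,0.001,0],"spin":0},{"slide":[-0.057,0.003,0],"spin":0},{"slide":[-0.097,0.005,0],"spin":0},{"slide":[-0.137,0.007,0],"spin":0},{"slide":[-0.177,0.009,0],"spin":0},{"slide":[-0.217,0.011,0],"spin":0},{"slide":[-0.257,0.013,0],"spin":0},{"slide":[-0.297,0.015,0],"spin":0},{"slide":[-0.337,0.017,0],"spin":0},{"slide":[-0.375,0.019,0],"spin":0},{"slide":[-0.41,0.02,0],"spin":0},{"slide":[-0.43,0.02,0],"spin":0}]'
python3 -m inch '[{"slide":[0,0,0],"spin":0},{"slide":[0,0,0],"spin":0},{"slide":[0,0,0],"spin":0}]'
cat >> wl.py <<'E'
def tray(lo,hi,near):
    hsv=cv2.cvtColor(g["image"],cv2.COLOR_RGB2HSV)
    m=(cv2.inRange(hsv,lo,hi)>0)&(W[...,2]<.02)&(W[...,2]>-.01)&(np.hypot(W[...,0]-near[0],W[...,1]-near[1])<.18)
    m=cv2.morphologyEx(m.astype(np.uint8),cv2.MORPH_OPEN,np.ones((3,3)))
    N,L,st,C=cv2.connectedComponentsWithStats(m);X=[]
    k=np.isin(L,1+np.where(st[1:,4]>300)[0])
    X=(P[:3,3]+D*((.01-P[2,3])/D[...,2])[...,None])[k][:,:2]*1000
    print("tray",cv2.minAreaRect(X.astype(np.float32)))
tray((100,110,40),(130,255,255),(.54,-.295)); tray((0,0,130),(180,50,255),(.498,.32))
E
python3 wl.py w2; python3 go.py
```

```text
t: 4.48
tool_pos: [0.6156, -0.3118, 0.1403]
eef_rot: [-2.402, -2.024, 0.002]
ft_force: [0.8, 0.3, -1.1]
finger_gap: 0.045
t: 4.73
tool_pos: [0.6169, -0.3073, 0.1404]
eef_rot: [-2.398, -2.027, 0.0]
ft_force: [0.6, 0.5, -1.7]
finger_gap: 0.045
tray ((554.1410522460938, -241.15045166015625), (202.0214385986328, 233.04722595214844), 80.59661865234375)
tray ((0.0, 0.0), (0.0, 0.0), 0.0)
t 4.78 p [ 617.2 -306.9  140.6] theta 80.4 zdir [-0.001  0.001 -1.   ] F [-0.4  0.3 -1. ] gap 0.045
```

View pics/w2.png

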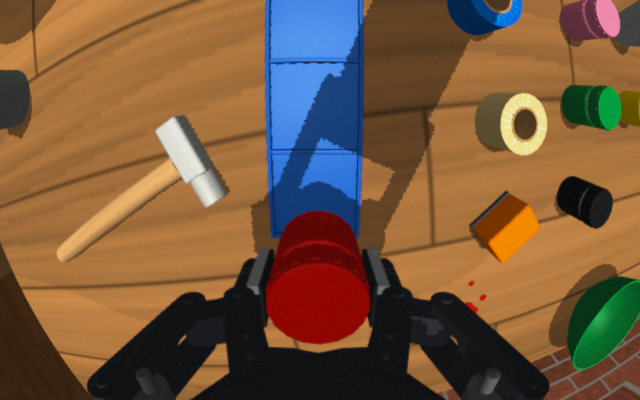

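The red jar is held upright at (318,280). The tray dividers show at rows 150 and 62, between columns 271 and 362. I'll cast those onto z = 10 mm.

```bash
cat > px.py <<'E'
import sys,numpy as np
w=np.load("w.npz");a=list(map(float,sys.argv[1:]));h=a[0]/1000;a=a[1:]
for u,v in zip(a[::2],a[1::2]):
    d=w["D"][int(v),int(u)];p=w["o"]+d*(h-w["o"][2])/d[2];print((u,v),(p*1000).round(1),(w["W"][int(v),int(u)]*1000).round(1))
E
python3 px.py 10 271 150 316 151 361 152 273 62 315 62 360 62; python3 go.py 620 -307 23 80.4
```

```text
(271.0, 150.0) [ 569.5 -342.    10. ] [ 569.4 -341.8   10.8]
(316.0, 151.0) [ 577.4 -302.5   10. ] [ 577.5 -302.5    9.4]
(361.0, 152.0) [ 584.7 -263.    10. ] [ 584.9 -262.9    9.2]
(273.0, 62.0) [ 492.6 -325.9   10. ] [ 492.5 -325.9    9.3]
(315.0, 62.0) [ 499.4 -290.2   10. ] [ 499.1 -290.1    7.4]
(360.0, 62.0) [ 505.1 -251.7   10. ] [ 505.2 -251.8   10.7]
t 4.78 p [ 617.2 -306.9  140.6] theta 80.4 zdir [-0.001  0.001 -1.   ] F [-0.4  0.3 -1. ] gap 0.045
target [620.0, -307.0, 23.0, 80.4] slide mm [  0.3   3.  117.6] spin 0.0 rows 2.8
```

Tray centre is about (539,-296), axis -9.5°, which agrees with the top view to 2 mm. Lowering red into the far compartment at (620,-309.5).

```bash
python3 -m inch '[{"slide":[-0.002,0.003,0.025],"spin":0},{"slide":[-0.002,0.003,0.06],"spin":0},{"slide":[-0.002,0.003,0.085],"spin":0},{"slide":[-0.002,0.003,0.1],"spin":0},{"slide":[-0.002,0.003,0.109],"spin":0},{"slide":[-0.002,0.003,0.113],"spin":0},{"slide":[-0.002,0.003,0.115],"spin":0},{"slide":[-0.002,0.003,0.115],"spin":0},{"slide":[-0.002,0.003,0.115],"spin":0}]'; python3 go.py
```

```text
t: 5.53
tool_pos: [0.6211, -0.3114, 0.0282]
eef_rot: [2.397, 2.026, 0.001]
ft_force: [0.5, -0.1, -1.4]
finger_gap: 0.0452
t 5.53 p [ 621.1 -311.4   28.2] theta 80.4 zdir [ 0.003 -0.002 -1.   ] F [ 0.5 -0.1 -1.4] gap 0.0452
```

```bash
python3 -m inch '[{"slide":[0,0,0.001],"spin":0},{"slide":[0,0,0.002],"spin":0},{"slide":[0,0,0.002],"spin":0},{"slide":[0,0,0.002],"spin":0}]'; python3 go.py
```

```text
t: 5.87
tool_pos: [0.6211, -0.3115, 0.0271]
eef_rot: [2.398, 2.026, 0.001]
ft_force: [-1.9, 1.0, 6.2]
finger_gap: 0.0452
t 5.87 p [ 621.1 -311.5   27.1] theta 80.4 zdir [ 0.003 -0.002 -1.   ] F [-1.9  1.   6.2] gap 0.0452
```

Contact is at +6 N, so red is on the floor. Releasing and lifting.

```bash
python3 -m inch '[{"slide":[0,0,0],"spin":0},{"slide":[0,0,0],"spin":0},{"slide":[0,0,0],"spin":0},{"slide":[0,0,0],"spin":0},{"slide":[0,0,-0.01],"spin":0},{"slide":[0,0,-0.03],"spin":0},{"slide":[0,0,-0.065],"spin":0},{"slide":[0,0,-0.1],"spin":0},{"slide":[0,0,-0.115],"spin":0},{"slide":[0,0,-0.115],"spin":0}]' -0.5; python3 go.py 564.5 119.5 140 80.4
```

```text
t: 6.7
tool_pos: [0.623, -0.3126, 0.1467]
eef_rot: [2.391, 2.021, 0.005]
ft_force: [0.5, -0.3, 0.7]
finger_gap: 0.0644
t 6.7 p [ 623.  -312.6  146.7] theta 80.4 zdir [ 0.009 -0.006 -1.   ] F [ 0.5 -0.3  0.7] gap 0.0644
target [564.5, 119.5, 140.0, 80.4] slide mm [ 416.3 -129.8    3.5] spin -0.0 rows 10.5
```

```bash
python3 -m inch '[{"slide":[0.02,-0.006,0],"spin":0},{"slide":[0.058,-0.018,0],"spin":0},{"slide":[0.097,-0.03,0],"spin":0},{"slide":[0.137,-0.042,0],"spin":0},{"slide":[0.177,-0.054,0],"spin":0},{"slide":[0.217,-0.066,0],"spin":0},{"slide":[0.256,-0.079,0],"spin":0},{"slide":[0.295,-0.091,0],"spin":0},{"slide":[0.333,-0.103,0],"spin":0},{"slide":[0.37,-0.115,0],"spin":0},{"slide":[0.4,-0.124,0],"spin":0},{"slide":[0.415,-0.128,0],"spin":0}]'
python3 -m inch '[{"slide":[0,0,0],"spin":0},{"slide":[0,0,0],"spin":0},{"slide":[0,0,0],"spin":0}]'; python3 wl.py w3 564 119 62; python3 go.py 564.5 119.5 22 80.4
```

```text
t: 7.7
tool_pos: [0.561, 0.1232, 0.1377]
eef_rot: [-2.395, -2.03, 0.002]
ft_force: [-0.2, 0.3, 0.2]
finger_gap: 0.0639
t: 7.95
tool_pos: [0.5626, 0.1191, 0.1384]
eef_rot: [-2.4, -2.027, 0.002]
ft_force: [0.4, -1.0, -0.0]
finger_gap: 0.0643
px [320. 213.] n 2647 z 0.061 circ 563 120 d 46 rect [array([562.4, 120.4]), array([45.5, 45.2]), np.float64(80.4)] rgb [160. 136.   0.]
tray ((537.90087890625, -290.9364013671875), (96.25836944580078, 248.5724334716797), 80.39910125732422)
tray ((507.7598876953125, 320.2039794921875), (226.0194549560547, 86.28177642822266), 2.9731640815734863)
t 8.0 p [562.8 118.8 138.6] theta 80.3 zdir [-0.001 -0.    -1.   ] F [-0.7  0.5  0.2] gap 0.0642
target [564.5, 119.5, 22.0, 80.4] slide mm [  1.1   1.7 116.6] spin -0.1 rows 2.8
```

The wrist puts yellow at (563,120), right below the tool. Descending and gripping.

```bash
python3 -m inch '[{"slide":[0.001,0,0.025],"spin":0},{"slide":[0.001,0,0.06],"spin":0},{"slide":[0.001,0,0.09],"spin":0},{"slide":[0.001,0,0.108],"spin":0},{"slide":[0.001,0,0.116],"spin":0},{"slide":[0.001,0,0.116],"spin":0},{"slide":[0.001,0,0.116],"spin":0}]'
python3 -m inch '[{"slide":[0,0,0],"spin":0},{"slide":[0,0,0],"spin":0},{"slide":[0,0,0],"spin":0},{"slide":[0,0,0],"spin":0},{"slide":[0,0,0],"spin":0},{"slide":[0,0,-0.01],"spin":0},{"slide":[0,0,-0.03],"spin":0},{"slide":[0,0,-0.06],"spin":0},{"slide":[0,0,-0.095],"spin":0},{"slide":[0,0,-0.115],"spin":0},{"slide":[0,0,-0.115],"spin":0},{"slide":[0,0,-0.115],"spin":0}]' 1 50; python3 go.py 539 -296 140 80.4
```

```text
t: 8.58
tool_pos: [0.5638, 0.1201, 0.0238]
eef_rot: [2.401, 2.026, 0.001]
ft_force: [0.8, 0.3, 0.1]
finger_gap: 0.0643
t: 9.58
tool_pos: [0.5638, 0.121, 0.14]
eef_rot: [2.398, 2.027, 0.004]
ft_force: [-0.2, 0.3, -1.8]
finger_gap: 0.0448
t 9.58 p [563.8 121.  140. ] theta 80.4 zdir [ 0.003  0.    -1.   ] F [-0.2  0.3 -1.8] gap 0.0448
target [539.0, -296.0, 140.0, 80.4] slide mm [-4.153e+02  4.510e+01 -2.000e-01] spin 0.0 rows 10.0
```

```bash
python3 -m inch '[{"slide":[-0.02,0.002,0],"spin":0},{"slide":[-0.058,0.006,0],"spin":0},{"slide":[-0.097,0.01,0],"spin":0},{"slide":[-0.137,0.015,0],"spin":0},{"slide":[-0.177,0.02,0],"spin":0},{"slide":[-0.217,0.024,0],"spin":0},{"slide":[-0.256,0.028,0],"spin":0},{"slide":[-0.295,0.032,0],"spin":0},{"slide":[-0.333,0.036,0],"spin":0},{"slide":[-0.37,0.04,0],"spin":0},{"slide":[-0.4,0.044,0],"spin":0},{"slide":[-0.415,0.045,0],"spin":0}]'
python3 -m inch '[{"slide":[0,0,0],"spin":0},{"slide":[0,0,0.02],"spin":0},{"slide":[0,0,0.05],"spin":0},{"slide":[0,0,0.08],"spin":0},{"slide":[0,0,0.095],"spin":0},{"slide":[0,0,0.1],"spin":0},{"slide":[0,0,0.1],"spin":0},{"slide":[0,0,0.1],"spin":0}]'; python3 go.py 539 -296 26 80.4
```

```text
t: 10.58
tool_pos: [0.5363, -0.2984, 0.1355]
eef_rot: [-2.4, -2.022, 0.003]
ft_force: [0.1, -0.8, -1.1]
finger_gap: 0.045
t: 11.25
tool_pos: [0.5385, -0.295, 0.0385]
eef_rot: [-2.398, -2.029, -0.0]
ft_force: [0.3, -0.3, -1.0]
finger_gap: 0.0451
t 11.25 p [ 538.5 -295.    38.5] theta 80.4 zdir [-0.  0. -1.] F [ 0.3 -0.3 -1. ] gap 0.0451
target [539.0, -296.0, 26.0, 80.4] slide mm [-0.9  0.6 12.5] spin 0.0 rows 0.3
```

```bash
python3 -m inch '[{"slide":[-0.001,0,0.006],"spin":0},{"slide":[-0.001,0,0.01],"spin":0},{"slide":[-0.001,0,0.0115],"spin":0},{"slide":[-0.001,0,0.0125],"spin":0},{"slide":[-0.001,0,0.0125],"spin":0},{"slide":[-0.001,0,0.0125],"spin":0}]'
```

```text
t: 11.75
tool_pos: [0.5391, -0.2974, 0.0288]
eef_rot: [2.398, 2.027, 0.001]
ft_force: [-4.4, 2.7, 9.7]
finger_gap: 0.0448
```

```bash
python3 -m inch '[{"slide":[0,0,0],"spin":0},{"slide":[0,0,0],"spin":0},{"slide":[0,0,0],"spin":0},{"slide":[0,0,0],"spin":0},{"slide":[0,0,-0.01],"spin":0},{"slide":[0,0,-0.03],"spin":0},{"slide":[0,0,-0.065],"spin":0},{"slide":[0,0,-0.1],"spin":0},{"slide":[0,0,-0.12],"spin":0},{"slide":[0,0,-0.12],"spin":0},{"slide":[0,0,-0.12],"spin":0}]' -0.5; python3 wl.py w4 620 -310 65 539 -296 65 680 -118 46; python3 go.py 679 -118 140 34
```

```text
t: 12.67
tool_pos: [0.5392, -0.2976, 0.1486]
eef_rot: [2.396, 2.025, 0.002]
ft_force: [0.7, -0.7, -1.0]
finger_gap: 0.064
px [318. 294.] n 1728 z 0.0639 circ 617 -311 d 48 rect [array([ 617.8, -311.8]), array([45.4, 46.6]), np.float64(80.5)] rgb [176.   6.   3.]
px [318. 207.] n 2511 z 0.0641 circ 537 -297 d 46 rect [array([ 536.5, -298. ]), array([44.1, 45.3]), np.float64(82.1)] rgb [176. 151.   1.]
px [499. 290.] n 918 z 0.0451 circ 672 -120 d 60 rect [array([ 673.5, -119. ]), array([41.5, 49.2]), np.float64(33.2)] rgb [222. 120.   0.]
tray ((545.5326538085938, -247.8331298828125), (187.08151245117188, 248.254150390625), 80.04217529296875)
tray ((0.0, 0.0), (0.0, 0.0), 0.0)
t 12.72 p [ 538.1 -296.8  146.2] theta 80.4 zdir [ 0. -0. -1.] F [-1.3 -0.2 -0.7] gap 0.0639
target [679.0, -118.0, 140.0, 34.0] slide mm [199.9 109.1   6.2] spin 46.4 rows 5.5
```

View pics/w4.png

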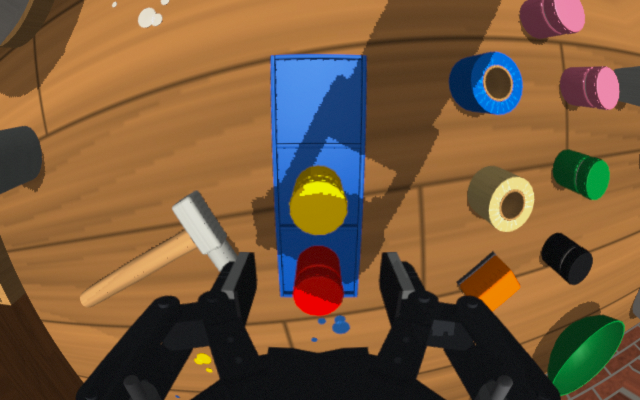

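View 4 shows yellow at (318,200) and red at (318,285), upright in their own compartments. Their tops are at 64 mm, which is right with the floor at 3 mm. Next is the sanding block.

```bash
python3 -m inch '[{"slide":[0.02,0.011,0],"spin":5},{"slide":[0.055,0.03,0],"spin":12},{"slide":[0.09,0.05,0],"spin":19},{"slide":[0.125,0.07,0],"spin":26},{"slide":[0.16,0.088,0],"spin":33},{"slide":[0.185,0.101,0.002],"spin":40},{"slide":[0.2,0.109,0.004],"spin":45},{"slide":[0.2,0.109,0.006],"spin":46},{"slide":[0.2,0.109,0.006],"spin":46},{"slide":[0.2,0.109,0.006],"spin":46},{"slide":[0.2,0.109,0.006],"spin":46}]'; python3 wl.py w5 680 -118 46; python3 go.py 678 -118 13 34
```

```text
t: 13.63
tool_pos: [0.6779, -0.1188, 0.1388]
eef_rot: [-3.001, -0.928, 0.003]
ft_force: [-0.1, 0.0, 0.3]
finger_gap: 0.0643
px [321. 205.] n 2937 z 0.0455 circ 679 -119 d 66 rect [array([ 679.1, -118.6]), array([35.5, 57.3]), np.float64(34.4)] rgb [189.  98.   0.]
tray ((525.2620239257812, -291.5983581542969), (91.84236145019531, 222.5778350830078), 80.66004180908203)
tray ((0.0, 0.0), (0.0, 0.0), 0.0)
t 13.68 p [ 678.1 -118.9  139.3] theta 34.3 zdir [-0.001  0.    -1.   ] F [-0.6  0.5 -0. ] gap 0.0642
target [678.0, -118.0, 13.0, 34.0] slide mm [  0.5  -0.8 126.3] spin 0.3 rows 3.0
```

View pics/w5.png

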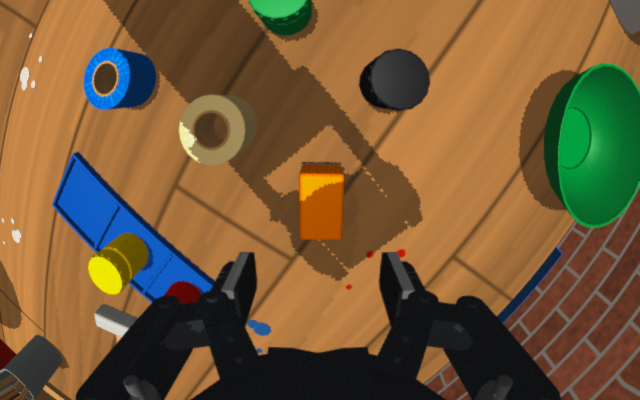

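The block is square to the jaws at (321,205), measuring 35.5 x 57 mm. Descending to z = 13 mm.

```bash
python3 -m inch '[{"slide":[0,0,0.025],"spin":0},{"slide":[0,0,0.06],"spin":0},{"slide":[0,0,0.095],"spin":0},{"slide":[0,0,0.115],"spin":0},{"slide":[0,0,0.124],"spin":0},{"slide":[0,0,0.126],"spin":0},{"slide":[0,0,0.126],"spin":0}]'
python3 -m inch '[{"slide":[0,0,0],"spin":0},{"slide":[0,0,0],"spin":0},{"slide":[0,0,0],"spin":0},{"slide":[0,0,0],"spin":0},{"slide":[0,0,0],"spin":0},{"slide":[0,0,-0.01],"spin":0},{"slide":[0,0,-0.03],"spin":0},{"slide":[0,0,-0.06],"spin":0},{"slide":[0,0,-0.095],"spin":0},{"slide":[0,0,-0.127],"spin":0},{"slide":[0,0,-0.127],"spin":0},{"slide":[0,0,-0.127],"spin":0}]' 1 50; python3 go.py 457.5 -282.5 140 80.4
```

```text
t: 14.27
tool_pos: [0.679, -0.1185, 0.0142]
eef_rot: [3.001, 0.928, 0.0]
ft_force: [0.7, -1.1, 0.2]
finger_gap: 0.064
t: 15.27
tool_pos: [0.6806, -0.1182, 0.145]
eef_rot: [2.998, 0.928, 0.008]
ft_force: [-0.3, -0.5, -1.1]
finger_gap: 0.0351
t 15.27 p [ 680.6 -118.2  145. ] theta 34.4 zdir [ 0.006 -0.002 -1.   ] F [-0.3 -0.5 -1.1] gap 0.0351
target [457.5, -282.5, 140.0, 80.4] slide mm [-276.9    9.4    3.9] spin -46.0 rows 6.6
```

```bash
python3 -m inch '[{"slide":[-0.02,0.001,0],"spin":-4},{"slide":[-0.055,0.002,0],"spin":-10},{"slide":[-0.095,0.004,0],"spin":-17},{"slide":[-0.135,0.006,0],"spin":-24},{"slide":[-0.175,0.007,0],"spin":-31},{"slide":[-0.215,0.008,0],"spin":-38},{"slide":[-0.25,0.01,0],"spin":-43},{"slide":[-0.27,0.0105,0],"spin":-46},{"slide":[-0.2755,0.0105,0],"spin":-46},{"slide":[-0.2755,0.0105,0],"spin":-46}]'
python3 -m inch '[{"slide":[0,0,0],"spin":0},{"slide":[0,0,0.02],"spin":0},{"slide":[0,0,0.055],"spin":0},{"slide":[0,0,0.09],"spin":0},{"slide":[0,0,0.108],"spin":0},{"slide":[0,0,0.113],"spin":0},{"slide":[0,0,0.113],"spin":0},{"slide":[0,0,0.113],"spin":0}]'; python3 go.py 457.5 -282.5 17 80.4
```

```text
t: 16.1
tool_pos: [0.4558, -0.2821, 0.1392]
eef_rot: [-2.401, -2.022, 0.001]
ft_force: [0.9, 0.1, -1.3]
finger_gap: 0.0354
t: 16.77
tool_pos: [0.4588, -0.282, 0.0286]
eef_rot: [2.398, 2.028, 0.001]
ft_force: [0.0, -1.1, -0.4]
finger_gap: 0.0355
t 16.77 p [ 458.8 -282.    28.6] theta 80.5 zdir [ 0.001 -0.001 -1.   ] F [ 0.  -1.1 -0.4] gap 0.0355
target [457.5, -282.5, 17.0, 80.4] slide mm [-0.7 -1.2 11.6] spin 0.1 rows 0.3
```

```bash
python3 -m inch '[{"slide":[0,-0.001,0.006],"spin":0},{"slide":[0,-0.001,0.009],"spin":0},{"slide":[0,-0.001,0.01],"spin":0},{"slide":[0,-0.001,0.011],"spin":0},{"slide":[0,-0.001,0.011],"spin":0},{"slide":[0,-0.001,0.011],"spin":0}]'
```

```text
t: 17.27
tool_pos: [0.4577, -0.2828, 0.0197]
eef_rot: [2.398, 2.026, 0.001]
ft_force: [-3.3, 2.8, 10.6]
finger_gap: 0.0352
```

```bash
python3 -m inch '[{"slide":[0,0,0],"spin":0},{"slide":[0,0,0],"spin":0},{"slide":[0,0,0],"spin":0},{"slide":[0,0,0],"spin":0},{"slide":[0,0,-0.01],"spin":0},{"slide":[0,0,-0.03],"spin":0},{"slide":[0,0,-0.065],"spin":0},{"slide":[0,0,-0.1],"spin":0},{"slide":[0,0,-0.122],"spin":0},{"slide":[0,0,-0.122],"spin":0},{"slide":[0,0,-0.122],"spin":0}]' -0.5; python3 wl.py w6 458 -282 49 539 -296 65 ; python3 go.py 559.5 3 140 80.4
```

```text
t: 18.18
tool_pos: [0.4576, -0.2828, 0.1414]
eef_rot: [2.396, 2.025, 0.001]
ft_force: [-0.3, 0.2, 0.0]
finger_gap: 0.0643
px [318. 203.] n 2981 z 0.0484 circ 456 -283 d 65 rect [array([ 455.7, -283.3]), array([35.6, 57.3]), np.float64(80.1)] rgb [177.  90.   3.]
px [317. 298.] n 1779 z 0.0638 circ 535 -297 d 49 rect [array([ 535.1, -297.3]), array([46. , 46.8]), np.float64(50.0)] rgb [183. 162.   2.]
tray ((532.4534912109375, -296.6824951171875), (85.18844604492188, 241.7376708984375), 80.50829315185547)
tray ((0.0, 0.0), (0.0, 0.0), 0.0)
t 18.23 p [ 456.5 -281.9  139.2] theta 80.4 zdir [ 0.001 -0.    -1.   ] F [0.2 0.8 0.2] gap 0.064
target [559.5, 3.0, 140.0, 80.4] slide mm [298.1  54.   -0.9] spin -0.0 rows 7.3
```

View pics/w6.png

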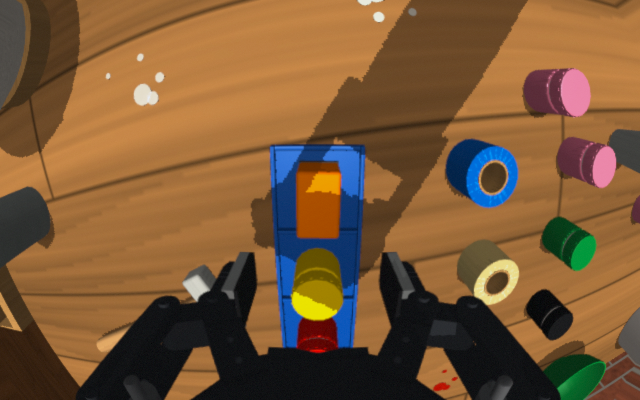

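The block sits flat in the near compartment at (318,200), top at 48.4 mm. The blue kit is complete. Next is the green jar, the only green jar; the pink ones are not meant.

```bash
python3 -m inch '[{"slide":[0.02,0.004,0],"spin":0},{"slide":[0.055,0.01,0],"spin":0},{"slide":[0.095,0.017,0],"spin":0},{"slide":[0.135,0.024,0],"spin":0},{"slide":[0.175,0.031,0],"spin":0},{"slide":[0.215,0.038,0],"spin":0},{"slide":[0.253,0.045,0],"spin":0},{"slide":[0.282,0.05,0],"spin":0},{"slide":[0.298,0.053,0],"spin":0},{"slide":[0.298,0.053,0],"spin":0},{"slide":[0.298,0.053,0],"spin":0},{"slide":[0.298,0.053,0],"spin":0}]'; python3 wl.py w7 559 3 62; python3 go.py 559.5 3 23 80.4
python3 - <<'E'
import cv2
i=cv2.imread("pics/w7.png")[120:320,180:500];cv2.imwrite("pics/w7c.png",cv2.resize(i,None,fx=2,fy=2))
E
```

```text
t: 19.23
tool_pos: [0.5574, 0.0025, 0.1373]
eef_rot: [-2.399, -2.026, 0.004]
ft_force: [0.1, -0.1, -0.4]
finger_gap: 0.0638
px [318. 214.] n 2658 z 0.061 circ 557 2 d 47 rect [array([557.3,   2.5]), array([44.8, 45.1]), np.float64(80.4)] rgb [ 18. 105.  46.]
tray ((537.6895141601562, -292.77899169921875), (93.23707580566406, 248.77610778808594), 80.52229309082031)
tray ((498.79241943359375, 319.2064208984375), (243.77828979492188, 86.60790252685547), 2.8985650539398193)
t 19.28 p [557.6   2.1 137.6] theta 80.3 zdir [-0.002 -0.    -1.   ] F [-1.  -0.6 -0.1] gap 0.0642
target [559.5, 3.0, 23.0, 80.4] slide mm [  1.2   2.  114.6] spin -0.1 rows 2.7
```

View pics/w7c.png

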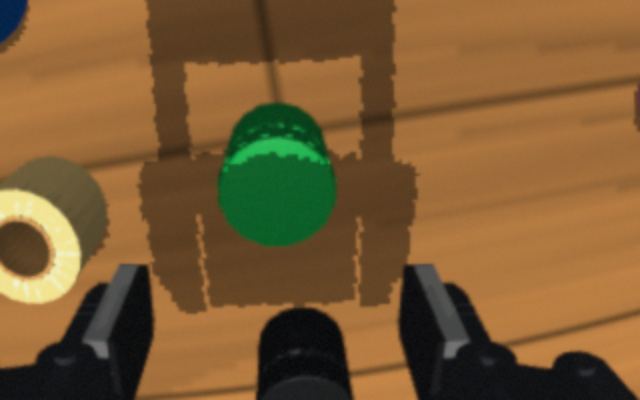

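```bash
python3 -m inch '[{"slide":[0.001,0,0.025],"spin":0},{"slide":[0.001,0,0.06],"spin":0},{"slide":[0.001,0,0.09],"spin":0},{"slide":[0.001,0,0.108],"spin":0},{"slide":[0.001,0,0.115],"spin":0},{"slide":[0.001,0,0.115],"spin":0},{"slide":[0.001,0,0.115],"spin":0}]'
python3 -m inch '[{"slide":[0,0,0],"spin":0},{"slide":[0,0,0],"spin":0},{"slide":[0,0,0],"spin":0},{"slide":[0,0,0],"spin":0},{"slide":[0,0,0],"spin":0},{"slide":[0,0,-0.01],"spin":0},{"slide":[0,0,-0.03],"spin":0},{"slide":[0,0,-0.06],"spin":0},{"slide":[0,0,-0.095],"spin":0},{"slide":[0,0,-0.12],"spin":0},{"slide":[0,0,-0.12],"spin":0},{"slide":[0,0,-0.12],"spin":0}]' 1 50; python3 go.py 580 323.5 140 93
```

```text
t: 19.87
tool_pos: [0.559, 0.0032, 0.0244]
eef_rot: [2.4, 2.026, 0.001]
ft_force: [-0.1, -0.5, 0.2]
finger_gap: 0.0641
t: 20.87
tool_pos: [0.5598, 0.0041, 0.1463]
eef_rot: [2.397, 2.026, 0.005]
ft_force: [-0.6, -0.6, -1.4]
finger_gap: 0.0451
t 20.87 p [559.8   4.1 146.3] theta 80.4 zdir [ 0.004 -0.    -1.   ] F [-0.6 -0.6 -1.4] gap 0.0451
target [580.0, 323.5, 140.0, 93.0] slide mm [318.3 -33.3   6.3] spin -12.6 rows 7.7
```

```bash
python3 -m inch '[{"slide":[0.02,-0.002,0],"spin":-2},{"slide":[0.055,-0.006,0],"spin":-4},{"slide":[0.095,-0.01,0],"spin":-6},{"slide":[0.135,-0.014,0],"spin":-8},{"slide":[0.175,-0.018,0],"spin":-10},{"slide":[0.215,-0.022,0],"spin":-12},{"slide":[0.253,-0.026,0],"spin":-12.6},{"slide":[0.287,-0.03,0],"spin":-12.6},{"slide":[0.31,-0.032,0],"spin":-12.6},{"slide":[0.319,-0.033,0],"spin":-12.6},{"slide":[0.319,-0.033,0],"spin":-12.6},{"slide":[0.319,-0.033,0],"spin":-12.6}]'; python3 wl.py w8; python3 go.py 580 323.5 40 93
```

```text
t: 21.87
tool_pos: [0.5784, 0.3232, 0.1419]
eef_rot: [-2.162, -2.279, 0.006]
ft_force: [-0.1, -0.5, -1.6]
finger_gap: 0.0449
tray ((0.0, 0.0), (0.0, 0.0), 0.0)
tray ((502.5482177734375, 389.1145324707031), (213.7543487548828, 222.6455841064453), 3.006283760070801)
t 21.92 p [578.7 322.7 142.3] theta 93.0 zdir [-0.002 -0.002 -1.   ] F [ 0.8 -0.6 -1.2] gap 0.0448
target [580.0, 323.5, 40.0, 93.0] slide mm [  0.9   1.6 102.3] spin -0.0 rows 2.5
```

View pics/w8.png

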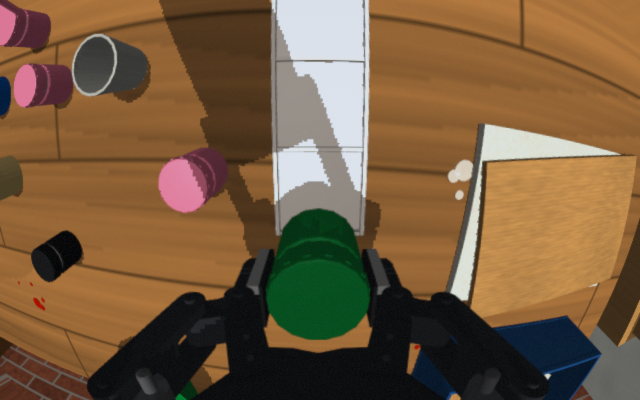

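The green jar is held upright at (318,280). The white tray's dividers show at rows 150 and 61, columns 276–365.

```bash
python3 px.py 10 277 150 320 150 364 150 276 61 320 61 366 62
python3 -m inch '[{"slide":[0,0.001,0.02],"spin":0},{"slide":[0,0.001,0.055],"spin":0},{"slide":[0,0.001,0.085],"spin":0},{"slide":[0,0.001,0.098],"spin":0},{"slide":[0,0.001,0.102],"spin":0},{"slide":[0,0.001,0.102],"spin":0},{"slide":[0,0.001,0.102],"spin":0}]'; python3 go.py 580 323.5 27 93
```

```text
(277.0, 150.0) [539.4 284.2  10. ] [539.5 284.2   9.5]
(320.0, 150.0) [537.7 322.8  10. ] [537.7 322.8   9.8]
(364.0, 150.0) [535.2 362.3  10. ] [535.2 362.3   9.7]
(276.0, 61.0) [459.6 280.3  10. ] [459.2 279.8   6.6]
(320.0, 61.0) [458.3 318.5  10. ] [457.3 318.5   2.2]
(366.0, 62.0) [456.1 358.5  10. ] [456.  358.6   9.1]
t: 22.5
tool_pos: [0.5817, 0.324, 0.0436]
eef_rot: [2.163, 2.277, 0.004]
ft_force: [0.4, 0.7, -0.8]
finger_gap: 0.0447
t 22.5 p [581.7 324.   43.6] theta 92.9 zdir [ 0.002  0.001 -1.   ] F [ 0.4  0.7 -0.8] gap 0.0447
target [580.0, 323.5, 27.0, 93.0] slide mm [-0.4 -1.7 16.6] spin -0.1 rows 0.4
```

```bash
python3 -m inch '[{"slide":[0.001,-0.001,0.006],"spin":0},{"slide":[0.001,-0.001,0.01],"spin":0},{"slide":[0.001,-0.001,0.012],"spin":0},{"slide":[0.001,-0.001,0.0135],"spin":0},{"slide":[0.001,-0.001,0.0135],"spin":0},{"slide":[0.001,-0.001,0.0135],"spin":0}]'
```

```text
t: 23.0
tool_pos: [0.5796, 0.3253, 0.0294]
eef_rot: [2.162, 2.279, 0.001]
ft_force: [-2.1, -1.6, 4.1]
finger_gap: 0.0449
```

```bash
python3 -m inch '[{"slide":[0,0,0],"spin":0},{"slide":[0,0,0],"spin":0},{"slide":[0,0,0],"spin":0},{"slide":[0,0,0],"spin":0},{"slide":[0,0,-0.01],"spin":0},{"slide":[0,0,-0.03],"spin":0},{"slide":[0,0,-0.065],"spin":0},{"slide":[0,0,-0.1],"spin":0},{"slide":[0,0,-0.115],"spin":0},{"slide":[0,0,-0.115],"spin":0},{"slide":[0,0,-0.115],"spin":0}]' -0.5; python3 wl.py w9 579 324 65;  python3 go.py 571 -113 140 93
```

```text
t: 23.92
tool_pos: [0.58, 0.3254, 0.1449]
eef_rot: [2.162, 2.278, 0.004]
ft_force: [-0.1, -0.0, -1.1]
finger_gap: 0.0643
px [318. 208.] n 2585 z 0.064 circ 577 325 d 46 rect [array([576.7, 325. ]), array([44.6, 43.9]), np.float64(3.0)] rgb [15. 90. 39.]
tray ((0.0, 0.0), (0.0, 0.0), 0.0)
tray ((503.4503173828125, 389.53009033203125), (211.49253845214844, 222.78329467773438), 2.9962480068206787)
t 23.97 p [578.9 324.9 142.7] theta 93.0 zdir [-0.001 -0.    -1.   ] F [-0.9 -0.  -1.5] gap 0.0642
target [571.0, -113.0, 140.0, 93.0] slide mm [-436.8  -30.7    2.8] spin -0.0 rows 10.5
```

Green stands in its compartment with its top at 64.0 mm. Moving to the cream tape.

```bash
python3 -m inch '[{"slide":[-0.02,-0.001,0],"spin":0},{"slide":[-0.058,-0.004,0],"spin":0},{"slide":[-0.098,-0.007,0],"spin":0},{"slide":[-0.138,-0.01,0],"spin":0},{"slide":[-0.178,-0.012,0],"spin":0},{"slide":[-0.218,-0.015,0],"spin":0},{"slide":[-0.258,-0.018,0],"spin":0},{"slide":[-0.298,-0.021,0],"spin":0},{"slide":[-0.338,-0.024,0],"spin":0},{"slide":[-0.378,-0.027,0],"spin":0},{"slide":[-0.413,-0.029,0],"spin":0},{"slide":[-0.436,-0.03,0],"spin":0}]' -0.85
python3 -m inch '[{"slide":[0,0,0],"spin":0},{"slide":[0,0,0],"spin":0},{"slide":[0,0,0],"spin":0}]'; python3 wl.py w10 571 -113 48; python3 go.py 571 -113 14 93
```

```text
t: 24.97
tool_pos: [0.5701, -0.1147, 0.1404]
eef_rot: [-2.163, -2.273, 0.004]
ft_force: [-0.1, 0.8, 0.8]
finger_gap: 0.0787
t: 25.22
tool_pos: [0.571, -0.1111, 0.1412]
eef_rot: [-2.16, -2.276, 0.002]
ft_force: [0.1, -0.3, 0.6]
finger_gap: 0.0788
px [313. 206.] n 2802 z 0.0476 circ 571 -115 d 57 rect [array([ 570.6, -114.9]), array([55.8, 56.2]), np.float64(74.7)] rgb [177. 161. 109.]
tray ((537.22265625, -295.0331115722656), (88.9323501586914, 248.53182983398438), 80.50238037109375)
tray ((467.8099365234375, 315.8618469238281), (181.409912109375, 84.10604858398438), 2.9247612953186035)
t 25.27 p [ 571.3 -110.7  141.7] theta 93.0 zdir [-0.003  0.001 -1.   ] F [0.2 0.4 0.1] gap 0.0791
target [571.0, -113.0, 14.0, 93.0] slide mm [-2.400e+00 -1.000e-01  1.277e+02] spin 0.0 rows 3.1
```

View pics/w10.png

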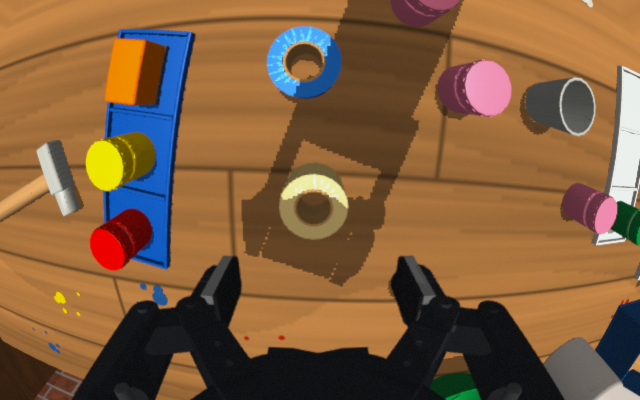

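The tape is at (313,206), which is (570.5,-115), so I'll shift 4 mm along -x of the tool. I'm taking it a little lower because it is only 48 mm tall.

```bash
python3 -m inch '[{"slide":[-0.004,0,0.025],"spin":0},{"slide":[-0.004,0,0.06],"spin":0},{"slide":[-0.004,0,0.095],"spin":0},{"slide":[-0.004,0,0.12],"spin":0},{"slide":[-0.004,0,0.13],"spin":0},{"slide":[-0.004,0,0.133],"spin":0},{"slide":[-0.004,0,0.133],"spin":0},{"slide":[-0.004,0,0.133],"spin":0}]'
python3 -m inch '[{"slide":[0,0,0],"spin":0},{"slide":[0,0,0],"spin":0},{"slide":[0,0,0],"spin":0},{"slide":[0,0,0],"spin":0},{"slide":[0,0,0],"spin":0},{"slide":[0,0,-0.01],"spin":0},{"slide":[0,0,-0.03],"spin":0},{"slide":[0,0,-0.06],"spin":0},{"slide":[0,0,-0.095],"spin":0},{"slide":[0,0,-0.132],"spin":0},{"slide":[0,0,-0.132],"spin":0},{"slide":[0,0,-0.132],"spin":0}]' 1 50; python3 go.py 416 317 140 93 497.7 321 140 93
```

```text
t: 25.93
tool_pos: [0.5739, -0.1159, 0.0122]
eef_rot: [2.16, 2.278, 0.002]
ft_force: [-0.7, 0.3, -0.2]
finger_gap: 0.079
t: 26.93
tool_pos: [0.5743, -0.1166, 0.1465]
eef_rot: [2.158, 2.274, 0.004]
ft_force: [-0.3, -0.7, -0.8]
finger_gap: 0.055
t 26.93 p [ 574.3 -116.6  146.5] theta 93.0 zdir [ 0.007 -0.002 -1.   ] F [-0.3 -0.7 -0.8] gap 0.055
target [416.0, 317.0, 140.0, 93.0] slide mm [ 441.3 -135.5    4.4] spin -0.0 rows 11.1
target [497.7, 321.0, 140.0, 93.0] slide mm [441.  -53.7   5. ] spin -0.0 rows 10.7
```

```bash
python3 -m inch '[{"slide":[0.018,-0.005,0],"spin":0},{"slide":[0.055,-0.016,0],"spin":0},{"slide":[0.094,-0.028,0],"spin":0},{"slide":[0.132,-0.04,0],"spin":0},{"slide":[0.171,-0.052,0],"spin":0},{"slide":[0.21,-0.064,0],"spin":0},{"slide":[0.249,-0.076,0],"spin":0},{"slide":[0.288,-0.088,0],"spin":0},{"slide":[0.327,-0.1,0],"spin":0},{"slide":[0.365,-0.112,0],"spin":0},{"slide":[0.402,-0.124,0],"spin":0},{"slide":[0.428,-0.13,0],"spin":0}]'
python3 -m inch '[{"slide":[0.012,-0.004,0],"spin":0},{"slide":[0.012,-0.004,0],"spin":0},{"slide":[0.012,-0.004,0.02],"spin":0},{"slide":[0.012,-0.004,0.055],"spin":0},{"slide":[0.012,-0.004,0.09],"spin":0},{"slide":[0.012,-0.004,0.11],"spin":0},{"slide":[0.012,-0.004,0.115],"spin":0},{"slide":[0.012,-0.004,0.115],"spin":0},{"slide":[0.012,-0.004,0.115],"spin":0}]'; python3 go.py 416 317 15 93
```

```text
t: 27.93
tool_pos: [0.4171, 0.3066, 0.1403]
eef_rot: [-2.159, -2.279, 0.005]
ft_force: [0.3, 0.2, -0.3]
finger_gap: 0.0553
t: 28.68
tool_pos: [0.4163, 0.316, 0.0279]
eef_rot: [2.163, 2.277, 0.001]
ft_force: [0.3, 0.2, 0.1]
finger_gap: 0.0549
t 28.68 p [416.3 316.   27.9] theta 92.9 zdir [ 0.001 -0.    -1.   ] F [0.3 0.2 0.1] gap 0.0549
target [416.0, 317.0, 15.0, 93.0] slide mm [ 1.  -0.3 12.9] spin -0.1 rows 0.3
```

```bash
python3 -m inch '[{"slide":[0.001,0,0.006],"spin":0},{"slide":[0.001,0,0.009],"spin":0},{"slide":[0.001,0,0.0115],"spin":0},{"slide":[0.001,0,0.0125],"spin":0},{"slide":[0.001,0,0.0125],"spin":0},{"slide":[0.001,0,0.0125],"spin":0}]'
```

```text
t: 29.18
tool_pos: [0.416, 0.3178, 0.0158]
eef_rot: [2.162, 2.279, 0.001]
ft_force: [-2.0, -0.9, 4.1]
finger_gap: 0.0549
```

Contact at 4 N. Releasing, rising clear and checking from above.

```bash
python3 -m inch '[{"slide":[0,0,0],"spin":0},{"slide":[0,0,0],"spin":0},{"slide":[0,0,0],"spin":0},{"slide":[0,0,0],"spin":0},{"slide":[0,0,-0.01],"spin":0},{"slide":[0,0,-0.03],"spin":0},{"slide":[0,0,-0.065],"spin":0},{"slide":[0,0,-0.1],"spin":0},{"slide":[0,0,-0.14],"spin":0},{"slide":[0,0,-0.16],"spin":0},{"slide":[0,0,-0.16],"spin":0},{"slide":[0,0,-0.16],"spin":0}]' -0.85; python3 wl.py w11 416 317 51 578 325 65 455 122 62
python3 - <<'E'
from rig import get_image
import cv2,numpy as np
for n in("top","side"):
    g=get_image(n);cv2.imwrite(f"pics/{n}1.png",g["image"][...,::-1]);np.savez(f"{n}0.npz",**g)
s=open("m.py").read()
import re
i=s.index("seeds=");j=s.index("for i,n")
s=s[:i]+'seeds={"red":((450,160),0,.065),"yellow":((434,196),0,.065),"block":((425,234),0,.049),"green":((178,188),0,.065),"cream":((183,258),0,.051),"black":((309,149),0,.062),"bluetape":((364,237),0,.048),"cup":((256,240),0,.062),"pinkA":((218,195),0,.062),"pinkB":((302,237),0,.062),"pinkC":((325,270),0,.062)}\n'+s[j:].replace('("top","side")','("top",)')
exec(s)
E
```

```text
t: 30.18
tool_pos: [0.4165, 0.3181, 0.1774]
eef_rot: [2.162, 2.278, 0.007]
ft_force: [-0.9, 0.4, -0.2]
finger_gap: 0.079
px [317. 190.] n 2251 z 0.0506 circ 413 317 d 57 rect [array([413. , 317.5]), array([56.1, 55.6]), np.float64(18.0)] rgb [139. 124.  81.]
px [316. 336.] n 1014 z 0.0638 circ 575 325 d 49 rect [array([575.1, 325.2]), array([46.9, 45.4]), np.float64(3.0)] rgb [  9. 123.  49.]
px [131. 225.] n 610 z 0.0602 circ 456 127 d 60 rect [array([455.5, 126.7]), array([54.9, 58.7]), np.float64(6.6)] rgb [114. 113. 107.]
tray ((593.62939453125, -261.9645690917969), (50.4088134765625, 165.89117431640625), 64.07386779785156)
tray ((491.6352844238281, 388.36566162109375), (248.69825744628906, 222.3815460205078), 2.997602701187134)
top red px [441. 165.] z 0.064 circ mm 623 -310 d 47 
top yellow px [437. 200.] z 0.064 circ mm 541 -297 d 46 
top block px [430. 235.] z 0.048 circ mm 461 -283 d 65 ((461.04498291015625, -282.1990966796875), (36.8785285949707, 57.439823150634766), 79.5051498413086)
top green px [169. 189.] z 0.064 circ mm 581 323 d 47 
top cream px [176. 258.] z 0.051 circ mm 418 315 d 58 
top black px [309. 148.] z 0.061 circ mm 671 -4 d 46 
top bluetape px [365. 237.] z 0.048 circ mm 460 -128 d 56 
top cup px [255. 239.] z 0.061 circ mm 460 124 d 55 
top pinkA px [218. 195.] z 0.061 circ mm 565 211 d 46 
top pinkB px [302. 236.] z 0.061 circ mm 465 17 d 45 
top pinkC px [325. 269.] z 0.061 circ mm 389 -32 d 46 
top blue ((905.1903076171875, 653.6126708984375), (257.9582214355469, 207.65289306640625), 89.9787368774414)
top white ((554.783203125, 323.32745361328125), (139.0771942138672, 86.82669067382812), 2.956491708755493)
```

View pics/w11.png

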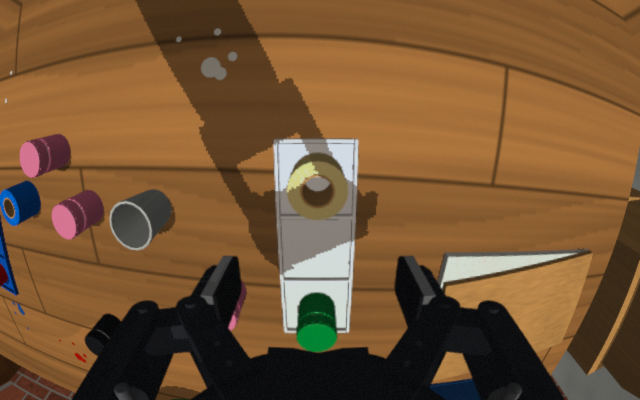

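View pics/side1.png

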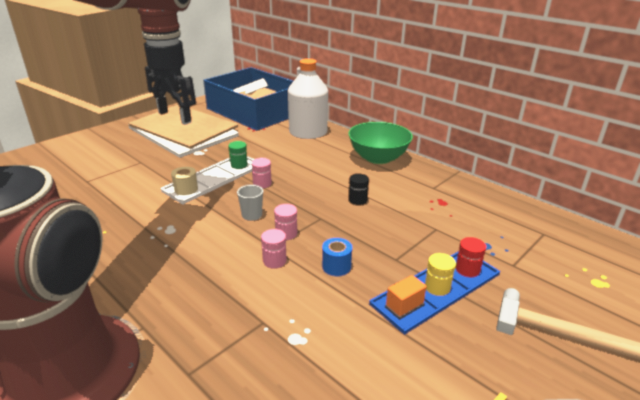

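The side view shows red (471,257), yellow (441,274) and the block (405,296) in the blue tray, and green (237,155) and cream (185,181) in the white one. Everything is upright, the tops sit 3 mm above table height as they should, and the things to be left read the same positions as at the start. Handing in.

```bash
python3 -c "from rig import close_job;print(close_job())"
```

```text
the job is handed in; nothing more can be done
None
```

Both kits are made up, and I handed the job in at about 30 s on the robot's clock, against the 96 s limit.

- **Blue tray:** the red jar, yellow jar and sanding block are in the far, middle and near compartments.
- **White tray:** the green jar is in the far compartment and the cream tape in the near one.
- **Seating:** in the last pictures all five were upright. Their tops read 64 mm (jars), 48 mm (block) and 51 mm (tape), which is right for sitting on the 3 mm floors. All were within about 3 mm of their compartment centres.
- **Left alone:** in the top camera the black jar, blue tape, steel cup and the three pink look-alikes were at the same positions, to the millimetre, as at the start.
- **Forces:** the wrist force readings I took never went above about 11 N, at the set-downs.

**Disagreements:**
- The camera views differed by 3–7 mm in absolute position. The side camera was furthest out because it also sees the walls. The jaws and compartments had room for this.
- My automatic tray outline failed on the last top picture and on most wrist pictures, where jars covered the tray or other things of its colour were taken in. I used the earlier clear top view and the divider lines for the tray positions instead.

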